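# Clamp a specimen stub under the lever press at the microscopy bench

### The arm

A 6-joint arm with a two-finger parallel gripper is mounted at the origin on the work surface. World frame = base frame: x ahead of the robot, y to its left, z up, the work surface at z = 0. Lengths are in mm, angles in rad, forces in N, time in s.
With the tool pointing down it reaches from about 275 to 825 mm from the base axis. Payload 5.2 kg.
Tool frame: the origin (TCP) lies at the very end of the fingers, on their centre line; the grasp point (between the pads) lies 19 mm behind it; z points along the fingers, y is the direction in which the jaws open and shut (so a half turn about z gives the same grasp; the last joint's range is limited). The gripper opens to 93 mm and grips with 3 to 60 N. Pads are 15 mm wide; open, the fingers measure 128 mm over their backs; the gripper's body (75 mm by 188 mm) begins 65 mm behind the grasp point.
Start: joints at [-1.436, 0.259, 1.535, -0, 1.348, -0.203], TCP at [182.298, -518.915, 192.553] pointing down, gripper open.
Joint ranges: [-3.14, 3.14], [-0.91, 2.08], [0.19, 2.58], [-1.22, 4.36], [0.22, 2.71], [-3.12, 3.12]. Speed limits (rad/s): [2.57, 2.57, 3.14, 3.14, 3.14, 3.14].

### API

Orientations are given as a unit quaternion [w, x, y, z].
In Python, from workcell import r gives the robot as it stands.
- The arm moves only by the shell command python3 -m pendant 'ROWS' [FORCE]. ROWS is JSON, a list of rows, each a list of 3 entries, a list of its own where there are three numbers: the shift along the tool's x, y, z in mm, then the turn, a rotation vector about the tool's x, y, z in degrees, then the opening, from 0 (shut) to 1 (fully open). In form: [[[dx, dy, dz], [ax, ay, az], hand], ...]. A call has 1 to 20 rows; each row shifts and turns the pose as measured when the row begins, along the tool's axes as they then stand; what a row does not reach is not made up. A row lasts 1/8 s, in which the tool goes at most 62.5 mm and 10.7 degrees, less where a joint would pass 70% of its speed; a pose out of reach is approached as far as the arm can. A call with a gripper value outside its range is refused whole. The fingers move at their own pace and stop on an object; FORCE is the grip in N (left out, the last holds). Time passes only in rows, so rows that do not move let the fingers close. It gives the time, the measured TCP pose, the force and the opening at its end, in the units of the state.
- r.sense(): the state, without advancing time (a new reading comes with each control period).
- r.read_camera(name): name is "side" or "top" or "wrist"; returns a dict with "image" (400x640x3 uint8, blue, green, red), "camera_matrix" (3x3 intrinsics, pixels), "world_to_cam" (4x4, takes a point from world to camera coordinates). Camera axes: x right, y up, looking along -z (the intrinsics and any distortion apply to the point x, -y, -z); pixel columns grow to the right and rows downward; lengths in mm; the calibration is good to about 2 mm. A picture is of the moment at which its call begins. There is no depth.
- r.job_done(): hands the job in, once; it reports no verdict.
The state is a dict: "clock": time; "joints": joint angles; "qd": joint speeds; "joint_efforts": joint torques, N m; "tcp_pos": TCP position; "tool_rot": TCP orientation; "contact_force": force on the tool from outside, world axes, zero at the start; "torque": the same for the moment, N m; "finger_gap": finger opening in mm.
Only numpy, scipy, OpenCV 4.12 (cv2) and the standard library are available. Lean on these libraries where they do the work, as an engineer would, in place of code of your own. Each camera call takes 0.05 s, during which the arm holds its last target. There are 200 camera calls.

### The job

Push the specimen carriage fully home under the press, then squeeze the red release button in the lever's grip and swing the lever down, until the sprung foot presses on the specimen and the green band of its indicator stem shows above the lever but the red band never does. Let go so that the ratchet locks the lever there (button sprung right back out; if it sticks part way, nudge the lever), and leave the jar, dish and wipes box where they stand.

Things in the scene. Friction and masses are not known exactly. Their poses are not given: they have to be found in the camera images.
- press: White bench press, bolted down; base plate 225 x 120 x 12 mm with a 90 mm wide tongue to its left (+y). Origin on the bench plane straight below the clamping point; x points to the lever's pivot column, y along the tongue, z up. The lever pivot is at (0.100, 0, 0.100) m in this frame, axis along y; the lever runs from it to -x.
- lever (a joint): Lever angle, rad: 0 level, pointing to -x of the press; positive raised. Starts at 0.9 to 1.0; stops at 1.03, -0.30. Balanced and damped (0.7 N m per rad/s), light friction (0.1 N m): stays where it is left. Unless the button is pressed it can fall only to about 0.88, where its pawl pin meets the first ratchet tooth; below that there is a tooth every 0.04 rad.
- pivot (a point): Lever pivot, on the lever's centre line, 100 mm above the bench; axes turn with the lever: x from grip to pivot, y along the pivot axis, z across the lever (up when level). A toothed steel ratchet arc (radius 142 to 168 mm about the pivot) stands at y -13 to -24 mm beside the lever, up to 235 mm above the bench.
- grip (a point): Centre of the black rubber hand grip of the lever, at the height of the button's middle, 255 mm from the pivot. The grip is 85 mm long, 24 mm wide (y) and 22 mm high; the lever's end is 35 mm beyond this point and the aluminium bar (16 x 14 mm) starts 50 mm before it. Axes as pivot.
- button_face (a point): Centre of the outer face of the red release button, in the -y side of the grip (26 mm along the lever, 14 mm high). Released it stands 8 mm proud, 20 mm from the lever's mid-plane; the opposite side of the grip is at 12 mm on the other side. Squeezing grip and button across (along y) presses it. Axes as pivot.
- button (a joint): How far the button is in, m: 0 out, 0.0075 fully in; 3 N to start, 6 N fully in. Beyond 0.005 the pawl pin is clear of the teeth. Let go, it springs into a gap between teeth and locks both ways. If it lands on a tooth, the foot's spring mostly lifts the lever into the next gap (by at most 4 mm at the foot); else the button stays part way in until the lever is nudged by about 0.01 rad.
- pad (a joint): How far the sprung foot is pushed in, m: 0 free, 0.019 bottomed; 1 N per mm. It sits 100 mm from the pivot, its free tip 35 mm below the lever's centre line. Its 13 mm wide indicator stem rises as much out of a dark sleeve on top of the lever: first 3 mm white, next 12 mm green, then red (beyond 15 mm the specimen is crushed).
- pad_tip (a point): Lowest point of the black rubber foot. Axes as pivot.
- carriage (a joint): How far the specimen carriage is drawn out along +y of the press, m: 0 = home against its stop, under the foot. Starts 0.05 to 0.09. Friction about 2 N; stays where it is left.
- knob_top (a point): Centre of the top of the carriage's upright steel knob, 22 mm diameter, 35 mm tall, its top 58 mm above the bench; 120 mm to +y of the specimen on the carriage (and so 120 mm to +y of the clamping point when home). Under the knob is a steel bar 26 mm wide with its top at 23 mm.
- specimen_top (a point): Centre of the top of the aluminium specimen stub (32 mm diameter, pink on top) on the carriage. Its height differs from run to run, 68 to 86 mm above the bench, and stays as it is.
- jar: Amber jar with black lid, 48 mm diameter, 65 mm high, loose bystander; origin at the centre of its underside.
- dish: Clear culture dish with pink content, 86 mm diameter, 16 mm high, loose bystander; origin at the centre of its underside.
- wipes_box: Teal and white wipes box 110 x 110 x 85 mm, loose bystander; origin at the centre of its underside.

How it is judged (in metres and radians):
On the way, in this order (a step that is already met when the one before it is completed fails the run):
1. the carriage is pushed home (within 2.5 mm of its stop) while the lever is still up (value of joint carriage below 0.0025 m and value of joint lever above 0.8 rad), for 0.2 s.
2. the lever is on its way down with the release button pressed (value of joint lever between 0.2 and 0.7 rad and value of joint button above 0.004 m), for 0.05 s.
3. the foot presses on the specimen, in the green (value of joint pad above 0.003 m), for 0.1 s.
At the end, for the whole second after the job is handed in: The carriage is home within 3 mm; the lever is down and at rest, locked by the ratchet with the button sprung back out (less than 2 mm in); the foot is pushed in between 3 and 15 mm (green shows, red does not) (value of joint carriage below 0.003 m and value of joint button below 0.002 m and value of joint pad between 0.003 and 0.015 m and value of joint lever below 0.3 rad and velocity of joint lever between -0.05 and 0.05 rad/s); the robot touches nothing.
It fails at once if the foot is pushed in beyond 15 mm (the red band shows: the specimen is crushed) (value of joint pad above 0.015 m).
It fails at once if a bystander is moved by more than 25 mm (distance of any of jar, dish, wipes_box from where it was at the start of the episode above 0.025 m).
It fails at once if the jar is tipped over (angle between jar's own z axis and vertical above 0.5 rad).
It also fails if it takes over 64 s, if anything falls off the work surface, if the arm or the gripper's body presses on something with over 40 N, if the wrist force passes 120 N, or if a joint passes its speed limit or range.

## Working session

There is one attempt and no reset: what is moved stays moved. The work goes in short steps, Python scripts to look and compute and a shell command to move; the robot and the scene stay as the last step left them, time stands still between calls to the robot, and variables do not carry over. Pictures are saved under pics/ and viewed, about 8 in all and at most 12, crops included, and the job is handed in when it is done.

```bash
mkdir -p pics; ls; python3 - <<'E'
from workcell import r
import cv2, numpy as np
for n in ("side","top"):
    d=r.read_camera(n); cv2.imwrite(f"pics/{n}0.png",d["image"])
    np.savez(f"pics/{n}0.npz",**d)
    print(n,d["camera_matrix"].tolist(),np.round(d["world_to_cam"],3).tolist(),[k for k in d])
print(r.sense())
E
```

```text
pics
side [[487.27692418450994, 0.0, 319.8001673110961], [0.0, 487.27692418450994, 195.73910425507833], [0.0, 0.0, 1.0]] [[-0.871, -0.491, -0.009, 459.842], [0.263, -0.482, 0.836, -266.297], [-0.415, 0.726, 0.549, -814.554], [0.0, 0.0, 0.0, 1.0]] ['image', 'camera_matrix', 'world_to_cam']
top [[466.83022450301354, 0.0, 323.36215180505735], [0.0, 466.83022450301354, 199.49579082788958], [0.0, 0.0, 1.0]] [[-0.002, -1.0, 0.006, -92.786], [0.991, -0.002, 0.136, -560.825], [-0.136, 0.006, 0.991, -971.538], [0.0, 0.0, 0.0, 1.0]] ['image', 'camera_matrix', 'world_to_cam']
{'clock': 0.1, 'joints': array([-1.43576682e+00,  2.59250967e-01,  1.53596628e+00, -3.57069798e-06,
        1.34801145e+00, -2.02781740e-01]), 'qd': array([-8.00138825e-05, -1.69112779e-04, -4.01475183e-03,  1.73230252e-03,
       -1.15441297e-03,  8.28177168e-04]), 'joint_efforts': array([ 1.75027813e-03, -4.38211584e+01, -2.84643835e+01,  7.20554357e-02,
        3.61548434e-02, -5.66680740e-05]), 'tcp_pos': array([ 182.23919571, -518.36233784,  191.81414672]), 'tool_rot': array([-8.17611096e-04,  9.85768929e-01,  1.68103983e-01,  2.59661855e-05]), 'contact_force': array([-0.02449969,  0.67462271, -0.5745145 ]), 'torque': array([-0.01984544, -0.03441704,  0.03325358]), 'finger_gap': 93.0538728063694}
```

View pics/side0.png

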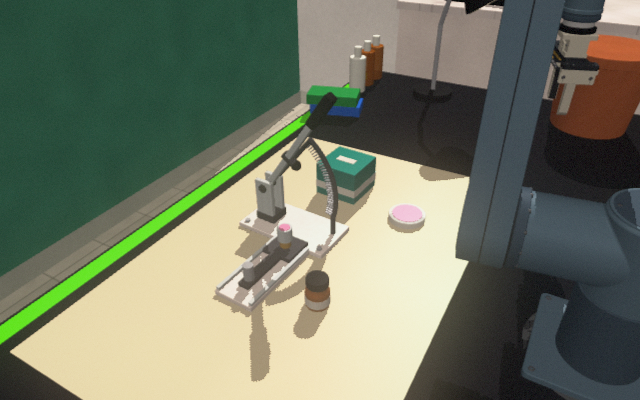

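View pics/top0.png

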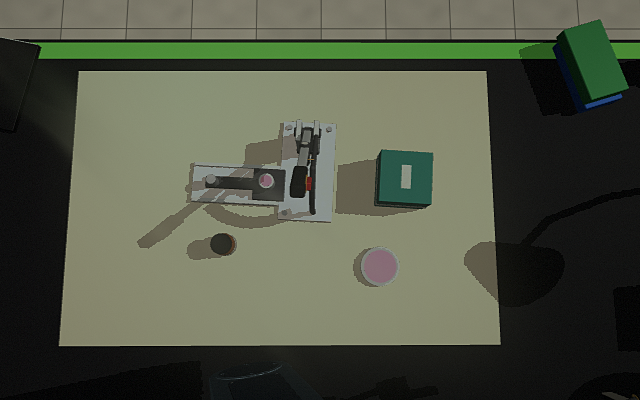

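```bash
cat > h.py <<'E'
import numpy as np, cv2
def ray(d,u,v):
    K=d["camera_matrix"];T=d["world_to_cam"]
    p=np.linalg.solve(K,[u,v,1.]); c=np.array([p[0],-p[1],-p[2]])
    R=T[:3,:3]; return -R.T@T[:3,3], R.T@c/np.linalg.norm(c)
def onz(d,uv,z):
    o,k=ray(d,*uv); return o+k*(z-o[2])/k[2]
def tri(da,a,db,b):
    o1,k1=ray(da,*a);o2,k2=ray(db,*b)
    s=np.linalg.lstsq(np.c_[k1,-k2],o2-o1,rcond=None)[0]
    p,q=o1+k1*s[0],o2+k2*s[1]; return (p+q)/2,np.linalg.norm(p-q)
def proj(d,P):
    T=d["world_to_cam"];c=T[:3,:3]@np.asarray(P,float)+T[:3,3]
    q=d["camera_matrix"]@np.array([c[0],-c[1],-c[2]]);return q[:2]/q[2]
def blobs(d,lo,hi,box,n=3):
    x0,y0,x1,y1=box;h=cv2.cvtColor(d["image"],cv2.COLOR_BGR2HSV)[y0:y1,x0:x1]
    m=cv2.inRange(h,lo,hi);_,_,st,c=cv2.connectedComponentsWithStats(m)
    i=np.argsort(-st[1:,4])[:n]+1
    return [(np.round(c[j]+[x0,y0],1).tolist(),int(st[j,4]),(st[j,:4]+[x0,y0,0,0]).tolist()) for j in i]
E
python3 - <<'E'
from h import *
S=dict(np.load("pics/side0.npz"));T=dict(np.load("pics/top0.npz"))
cv2.imwrite("pics/c1.png",cv2.resize(T["image"][110:235,180:345],None,fx=4.7,fy=4.7,interpolation=cv2.INTER_CUBIC))
cv2.imwrite("pics/c2.png",cv2.resize(S["image"][85:310,210:370],None,fx=2.6,fy=2.6,interpolation=cv2.INTER_CUBIC))
for n,d,b in(("T",T,(180,110,345,235)),("S",S,(210,85,370,310))):
    print(n,"pink",blobs(d,(150,50,90),(178,255,255),b),"red",blobs(d,(0,170,90),(8,255,255),b))
E
```

```text
T pink [([265.6, 180.2], 91, [261, 175, 11, 11])] red [([308.8, 182.9], 52, [307, 177, 5, 13])]
S pink [([284.0, 227.0], 64, [279, 224, 11, 7])] red []
```

View pics/c1.png

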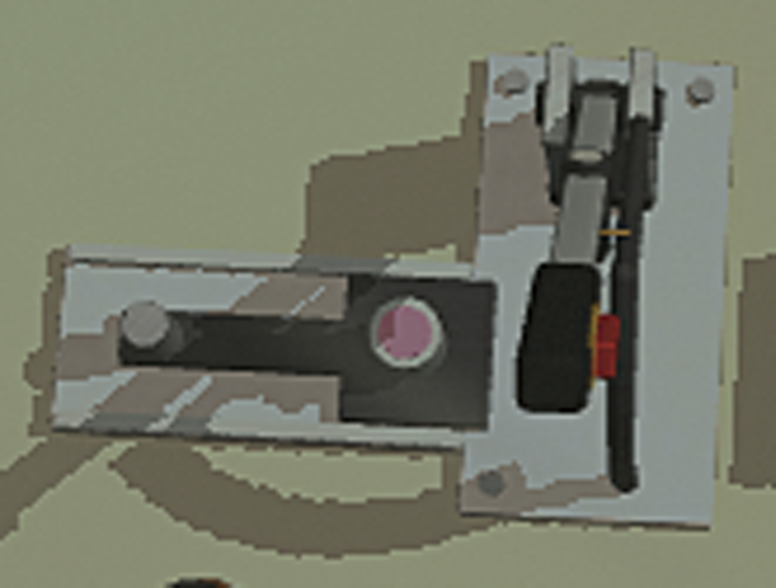

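View pics/c2.png

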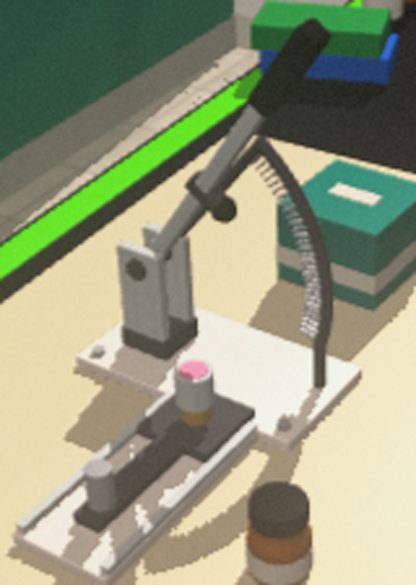

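```bash
cat > m.py <<'E'
from h import *
S=dict(np.load("pics/side0.npz"));T=dict(np.load("pics/top0.npz"))
t=lambda x,y:(180+(x+.5)/4.7-.5,110+(y+.5)/4.7-.5); s=lambda x,y:(210+(x+.5)/2.6-.5,85+(y+.5)/2.6-.5)
C=[onz(T,t(*p),12) for p in((487,57),(733,67),(710,527),(462,513))]
C2=[onz(S,s(*p),12) for p in((285,447),(359,373))]
print("corners",np.round(C,1)[:,:2].tolist(),"side: ",np.round(C2,1)[:,:2].tolist())
for a,b in((0,1),(1,2),(2,3),(3,0)):
    e=C[b]-C[a];print(round(np.linalg.norm(e),1),round(np.degrees(np.arctan2(e[1],e[0])),1))
k=onz(T,t(145,323),58);k2=onz(S,s(97,466),58);print("knob",k,k2)
P,e=tri(T,(265.6,180.2),S,(284,227));print("specimen",P,e,"knob-dist",np.linalg.norm((P-k)[:2]))
w=k-P;print("y axis deg",np.degrees(np.arctan2(-w[0],w[1])))
E
python3 m.py
```

```text
corners [[742.8, -3.3], [737.8, -122.2], [514.7, -110.1], [521.5, 6.4]] side:  [[520.7, 14.9], [512.8, -101.1]]
119.1 -92.4
223.4 176.9
116.7 86.7
221.5 -2.5
knob [603.92862731 146.855387    58.        ] [603.75922522 146.57431815  58.        ]
specimen [597.05995984  27.62352096  69.84691501] 1.144271615695084 knob-dist 119.42954606359743
y axis deg -3.297031147112163
```

```bash
cat >> m.py <<'E'
print("---")
a=np.radians(-2.9);X=np.array([np.cos(a),np.sin(a),0]);Y=np.array([-X[1],X[0],0]);Z=np.array([0,0,1.])
def yof(P): return (P-P0)@Y
P0=np.array([P[0],P[1],0]); 
print("spec/knob x dir",(k-P0)@X, "plate: ",[np.round([(c-P0)@X,(c-P0)@Y],1).tolist() for c in C])
# lever plane: bar centre line, grip, button for assumed angles
for th in(.9,.95,1.0):
    c,sn=np.cos(th),np.sin(th)
    h=lambda d,up: 100+d*sn+up*c
    out=[]
    for (x,y),d,up in(((576,240),200,7),((556,375),275,11),((562,270),212,11)):
        Q=onz(T,t(x,y),h(d,up));out.append(np.round([(Q-P0)@X,(Q-P0)@Y, 100-d*c+up*sn],1).tolist())
    Q=onz(T,(308.8,182.9),h(255,7));out.append(np.round([(Q-P0)@X,(Q-P0)@Y,100-255*c+7*sn],1).tolist())
    print(th,out)
R=[proj(S,P0+ -64*Y+X*(100-d*np.cos(th))+Z*(100+d*np.sin(th))) for th in (.9,.95,1.0) for d in(205,290)]
print(np.round([( (u-209.5)*2.6,(v-84.5)*2.6) for u,v in R]).tolist())
E
python3 m.py|sed -n '/---/,$p'
```

```text
---
spec/knob x dir 0.827580505867858 plate:  [[147.2, -23.5], [148.1, -142.6], [-75.3, -141.7], [-74.3, -25.0]]
0.9 [[4.0, -84.1, -18.8], [-55.4, -83.1, -62.3], [-9.8, -80.3, -23.2], [-41.2, -98.9, -53.0]]
0.95 [[2.7, -84.4, -10.6], [-56.6, -83.6, -51.0], [-11.0, -80.7, -14.4], [-42.5, -99.1, -42.6]]
1.0 [[1.6, -84.7, -2.2], [-57.8, -84.0, -39.3], [-12.1, -81.0, -5.3], [-43.7, -99.4, -31.9]]
[[261.0, 130.0], [324.0, 60.0], [252.0, 120.0], [309.0, 45.0], [242.0, 110.0], [294.0, 30.0]]
```

```bash
python3 -m pendant '[[[0,0,0],[0,0,7.4],0],[[0,0,0],[0,0,7.5],0],[[0,0,0],[0,0,7.4],0],[[14,-52,0],[0,0,0],0],[[14,-52,0],[0,0,0],0],[[14,-52,0],[0,0,0],0],[[14,-52,0],[0,0,0],0],[[14,-52,0],[0,0,0],0],[[14,-52,0],[0,0,0],0],[[14,-52,0],[0,0,0],0],[[14,-52,0],[0,0,0],0],[[14,-52,0],[0,0,0],0],[[14,-52,0],[0,0,0],0],[[0,0,0],[0,0,0],0]]' 10
cat > st.py <<'E'
from workcell import r
from h import *
from scipy.spatial.transform import Rotation as Ro
a=np.radians(-2.9);X=np.array([np.cos(a),np.sin(a),0]);Y=np.array([-X[1],X[0],0])
O=np.array([597.06,27.6,0])-83*Y
def st():
    s=r.sense();M=Ro.from_quat(s["tool_rot"],scalar_first=True).as_matrix()
    p=s["tcp_pos"];print("t",round(s["clock"],2),"tcp",p.round(1),"press",np.round([(p-O)@X,(p-O)@Y,p[2]],1),"F",s["contact_force"].round(1),"gap",round(s["finger_gap"],1))
    print("tool x",M[:,0].round(3),"y",M[:,1].round(3),"z",M[:,2].round(3),"joints",s["joints"].round(2));return s,M
if __name__=="__main__": st()
E
python3 st.py
```

```text
clock: 1.85
tcp_pos: [358.5, 9.5, 190.7]
tool_rot: [-0.005, 0.999, -0.033, 0.0]
contact_force: [-0.3, -1.4, -0.2]
finger_gap: 0.3
t 1.85 tcp [358.5   9.5 190.7] press [-237.3   52.8  190.7] F [-0.3 -1.4 -0.2] gap 0.3
tool x [ 0.998 -0.067 -0.   ] y [-0.067 -0.998 -0.01 ] z [ 0.    0.01 -1.  ] joints [-0.3  -0.1   1.94  0.01  1.31  1.34]
```

```bash
python3 -m pendant '[[[0,-48,0],[0,0,-0.9],0],[[0,-48,0],[0,0,0],0],[[0,-48,0],[0,0,0],0],[[0,-48,0],[0,0,0],0],[[48,0,0],[0,0,0],0],[[48,0,0],[0,0,0],0],[[48,0,0],[0,0,0],0],[[48,0,0],[0,0,0],0],[[46,0,0],[0,0,0],0],[[0,0,0],[0,0,0],0]]'; python3 st.py
```

```text
clock: 3.1
tcp_pos: [615.8, 178.6, 187.9]
tool_rot: [-0.001, 1.0, -0.03, -0.002]
contact_force: [-0.3, 0.0, -0.4]
finger_gap: 0.5
t 3.1 tcp [615.8 178.6 187.9] press [ 11.1 234.8 187.9] F [-0.3  0.  -0.4] gap 0.5
tool x [ 0.998 -0.06  -0.005] y [-0.06  -0.998 -0.003] z [-0.004  0.003 -1.   ] joints [0.11 0.43 1.3  0.   1.42 1.74]
```

```bash
python3 -m pendant '[[[-10,-12,0],[0,0,-0.5],0],[[0,0,45],[0,0,0],0],[[0,0,45],[0,0,0],0],[[0,0,40],[0,0,0],0],[[0,0,22],[0,0,0],0],[[0,0,0],[0,0,0],0]]'; python3 st.py
python3 - <<'E'
from workcell import r
import cv2
d=r.read_camera("side");cv2.imwrite("pics/s1.png",cv2.resize(d["image"][60:320,170:430],None,fx=2.2,fy=2.2))
E
```

```text
clock: 3.85
tcp_pos: [596.8, 192.2, 35.1]
tool_rot: [-0.002, 1.0, -0.025, -0.003]
contact_force: [0.4, 0.1, 0.3]
finger_gap: 0.0
t 3.85 tcp [596.8 192.2  35.1] press [ -8.6 247.4  35.1] F [0.4 0.1 0.3] gap 0.0
tool x [ 0.999 -0.049 -0.006] y [-0.049 -0.999 -0.003] z [-0.006  0.004 -1.   ] joints [0.13 0.53 1.53 0.   1.09 1.75]
```

View pics/s1.png

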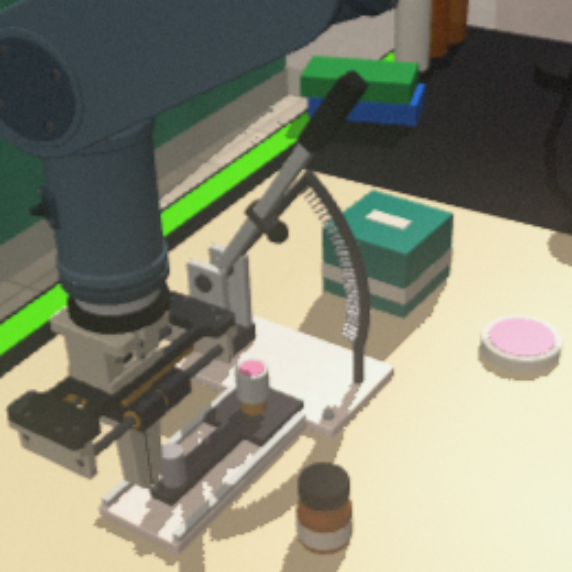

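```bash
python3 -m pendant '[[[8,0,0],[0,0,0],0],[[0,12,0],[0,0,0],0],[[0,12,0],[0,0,0],0],[[0,12,0],[0,0,0],0],[[0,12,0],[0,0,0],0],[[0,12,0],[0,0,0],0],[[0,12,0],[0,0,0],0],[[0,8,0],[0,0,0],0],[[0,4,0],[0,0,0],0]]' 20; python3 st.py
```

```text
clock: 5.03
tcp_pos: [604.2, 101.6, 41.0]
tool_rot: [-0.002, 1.0, -0.025, 0.002]
contact_force: [0.8, 0.1, 0.2]
finger_gap: 0.7
t 5.03 tcp [604.2 101.6  41. ] press [  3.4 157.2  41. ] F [0.8 0.1 0.2] gap 0.7
tool x [ 0.999 -0.05   0.003] y [-0.05  -0.999 -0.004] z [ 0.003  0.004 -1.   ] joints [-0.02  0.5   1.57  0.    1.07  1.6 ]
```

```bash
python3 -m pendant '[[[0,3,2],[0,0,0],0],[[0,3,2],[0,0,0],0],[[0,2,0],[0,0,0],0],[[0,2,0],[0,0,0],0]]'; python3 -m pendant '[[[0,2,0],[0,0,0],0],[[0,2,0],[0,0,0],0]]'; python3 st.py
```

```text
clock: 5.52
tcp_pos: [603.6, 91.7, 36.4]
tool_rot: [-0.002, 1.0, -0.025, 0.001]
contact_force: [0.6, -0.2, 0.8]
finger_gap: 0.2
clock: 5.78
tcp_pos: [603.4, 87.7, 36.5]
tool_rot: [-0.002, 1.0, -0.024, 0.002]
contact_force: [-0.0, 0.1, 0.2]
finger_gap: 0.5
t 5.78 tcp [603.4  87.7  36.5] press [  3.3 143.3  36.5] F [-0.   0.1  0.2] gap 0.5
tool x [ 0.999 -0.049  0.003] y [-0.049 -0.999 -0.005] z [ 0.003  0.005 -1.   ] joints [-0.04  0.5   1.58  0.01  1.06  1.58]
```

```bash
cat > look.py <<'E'
import sys
from workcell import r
from st import *
for n in("top","side"):
    d=r.read_camera(n);np.savez(f"pics/{n}1.npz",**d)
    b=blobs(d,(150,50,90),(178,255,255),(180,110,345,250) if n=="top" else (210,85,370,310));print(n,b)
    for q in b[:1]:
        P=onz(d,q[0],69.8);print("spec press",((P-O)@X).round(1),((P-O)@Y).round(1))
cv2.imwrite(sys.argv[1],cv2.resize(d["image"][60:320,170:430],None,fx=2.2,fy=2.2))
E
python3 look.py pics/s2.png
```

```text
top []
side [([284.0, 227.0], 64, [279, 224, 11, 7])]
spec press -0.6 82.8
```

View pics/s2.png

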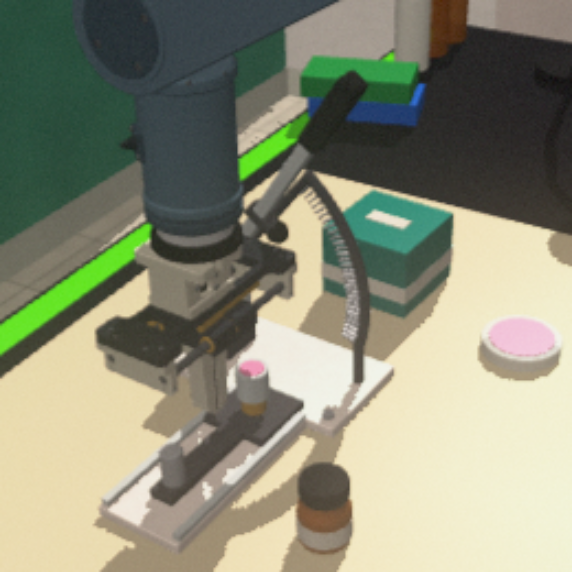

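```bash
python3 - <<'E'
from h import *
S=dict(np.load("pics/side1.npz"))
for P in([603.4,87.7,36.5],[604,147,58],[604,147,23],[603.4,87.7,120],[596.8,192.2,35.1],[654,87.7,36.5]):
    u,v=proj(S,P);print(P,((u-170)*2.2).round(),((v-60)*2.2).round())
T=dict(np.load("pics/top1.npz"));cv2.imwrite("pics/t2.png",cv2.resize(T["image"][100:240,150:350],None,fx=3.5,fy=3.5))
E
python3 st.py
```

```text
[603.4, 87.7, 36.5] 210.0 429.0
[604, 147, 58] 169.0 449.0
[604, 147, 23] 173.0 479.0
[603.4, 87.7, 120] 204.0 355.0
[596.8, 192.2, 35.1] 146.0 503.0
[654, 87.7, 36.5] 166.0 412.0
t 5.88 tcp [603.4  87.5  36.5] press [  3.3 143.1  36.5] F [ 0.2  0.3 -0.8] gap 0.6
tool x [ 0.999 -0.049  0.003] y [-0.049 -0.999 -0.005] z [ 0.003  0.005 -1.   ] joints [-0.04  0.5   1.58  0.01  1.06  1.58]
```

View pics/t2.png

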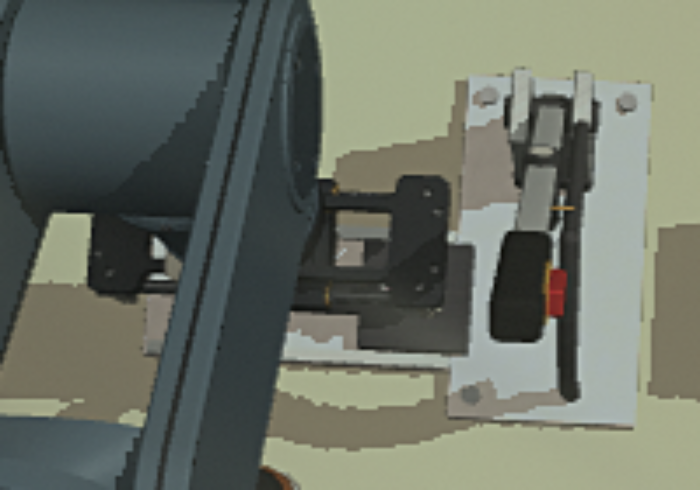

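```bash
python3 - <<'E'
from h import *
S=dict(np.load("pics/side1.npz"));im=S["image"].copy()
c=cv2.resize(im[200:300,220:320],None,fx=5.5,fy=5.5,interpolation=cv2.INTER_CUBIC)
w=r=None
from workcell import r
W=r.read_camera("wrist");np.savez("pics/w1.npz",**W)
w=W["image"][:, 200:440] if 0 else cv2.resize(W["image"],None,fx=.39,fy=.39)
out=np.zeros((550,800,3),np.uint8);out[:,:550]=c;out[:156,550:800]=w[:156,:250][:, :250];
cv2.imwrite("pics/z1.png",out)
print(np.round(W["world_to_cam"],3).tolist(),proj(W,[603.4,87.7,36.5]),proj(W,[604,147,58]))
E
```

```text
[[-0.05, -0.999, -0.004, 117.672], [0.968, -0.047, -0.245, -588.864], [0.245, -0.017, 0.969, -384.467], [0.0, 0.0, 0.0, 1.0]] [322.35307134 227.75852415] [224.26772609 243.03415691]
```

View pics/z1.png

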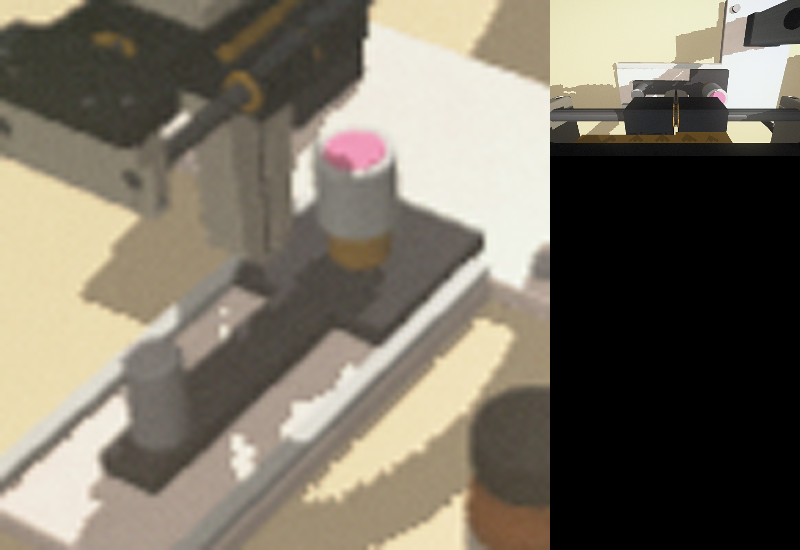

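```bash
python3 -m pendant '[[[-2,0,-25],[0,0,0],0],[[0,-35,0],[0,0,0],0],[[0,-35,0],[0,0,0],0],[[0,-33,0],[0,0,0],0],[[0,0,0],[0,0,0],0],[[0,0,20],[0,0,0],0],[[0,0,15],[0,0,0],0],[[0,0,4],[0,0,0],0],[[0,0,0],[0,0,0],0]]'; python3 st.py; python3 - <<'E'
from workcell import r
from h import *
import numpy as np
d=r.read_camera("side");np.savez("pics/side2.npz",**d)
p=r.sense()["tcp_pos"];print(proj(d,p),proj(d,p+[0,0,20]))
# finger bottom: brightness down the projected column
u=int(round(proj(d,p)[0]));v=int(proj(d,p)[1])
print(v,[d["image"][i,u].tolist() for i in range(v-16,v+8)])
E
```

```text
clock: 7.05
tcp_pos: [607.6, 190.8, 23.1]
tool_rot: [-0.002, 1.0, -0.026, 0.002]
contact_force: [0.6, 0.3, 0.3]
finger_gap: 0.7
t 7.05 tcp [607.6 190.8  23.1] press [  2.3 246.5  23.1] F [0.6 0.3 0.3] gap 0.7
tool x [ 0.999 -0.052  0.004] y [-0.052 -0.999 -0.004] z [ 0.005  0.004 -1.   ] joints [0.13 0.56 1.52 0.   1.06 1.75]
[232.83097633 290.93193632] [231.67569359 283.08062335]
290 [[90, 105, 112], [89, 102, 111], [94, 107, 116], [92, 105, 114], [88, 104, 109], [91, 106, 113], [93, 105, 113], [88, 104, 111], [95, 107, 115], [89, 105, 113], [134, 149, 160], [209, 224, 231], [223, 234, 241], [223, 233, 241], [220, 231, 240], [219, 230, 240], [220, 230, 241], [219, 231, 240], [220, 231, 240], [222, 232, 241], [220, 231, 240], [220, 231, 240], [219, 231, 240], [221, 232, 241]]
```

```bash
python3 -m pendant '[[[-1,8,0],[0,0,0],0],[[0,8,0],[0,0,0],0],[[0,8,0],[0,0,0],0],[[0,8,0],[0,0,0],0],[[0,8,0],[0,0,0],0]]'; python3 st.py
```

```text
clock: 7.72
tcp_pos: [605.7, 149.3, 25.1]
tool_rot: [-0.003, 1.0, -0.026, 0.004]
contact_force: [-0.0, 2.3, 0.5]
finger_gap: 0.7
t 7.72 tcp [605.7 149.3  25.1] press [  2.4 205.   25.1] F [-0.   2.3  0.5] gap 0.7
tool x [ 0.999 -0.052  0.008] y [-0.052 -0.999 -0.006] z [ 0.008  0.006 -1.   ] joints [0.06 0.53 1.56 0.01 1.04 1.68]
```

```bash
python3 -m pendant '[[[0,8,1],[0,0,0],0],[[0,8,1],[0,0,0],0],[[0,8,0],[0,0,0],0],[[0,8,1],[0,0,0],0],[[0,8,0],[0,0,0],0],[[0,5,0],[0,0,0],0]]'; python3 -m pendant '[[[0,3,0],[0,0,0],0],[[0,3,0],[0,0,0],0]]'; python3 st.py
```

```text
clock: 8.48
tcp_pos: [603.4, 101.5, 24.7]
tool_rot: [-0.003, 1.0, -0.026, 0.005]
contact_force: [-1.5, 2.1, 2.7]
finger_gap: 0.4
clock: 8.72
tcp_pos: [603.0, 95.0, 24.6]
tool_rot: [-0.003, 1.0, -0.026, 0.005]
contact_force: [-0.7, 2.3, 4.0]
finger_gap: -0.0
t 8.72 tcp [603.   95.   24.6] press [  2.5 150.6  24.6] F [-0.7  2.3  4. ] gap -0.0
tool x [ 0.999 -0.052  0.009] y [-0.052 -0.999 -0.007] z [ 0.01   0.007 -1.   ] joints [-0.03  0.51  1.6   0.01  1.02  1.59]
```

```bash
python3 -m pendant '[[[0,2,0],[0,0,0],0],[[0,2,0],[0,0,0],0]]'; python3 st.py;python3 look.py pics/s3.png
```

```text
clock: 8.98
tcp_pos: [602.8, 90.8, 24.6]
tool_rot: [-0.003, 1.0, -0.026, 0.005]
contact_force: [-1.9, 1.9, 4.1]
finger_gap: 0.2
t 8.97 tcp [602.8  90.8  24.6] press [  2.5 146.4  24.6] F [-1.9  1.9  4.1] gap 0.2
tool x [ 0.999 -0.052  0.009] y [-0.052 -0.999 -0.007] z [ 0.01   0.007 -1.   ] joints [-0.04  0.51  1.6   0.01  1.02  1.58]
top []
side [([305.5, 208.3], 56, [301, 205, 10, 7])]
spec press -0.8 3.4
```

```bash
python3 -m pendant '[[[0,2,0],[0,0,0],0],[[0,2,0],[0,0,0],0]]'; python3 -m pendant '[[[0,2,0],[0,0,0],0],[[0,0,0],[0,0,0],0]]';python3 st.py;python3 look.py pics/s3.png
```

```text
clock: 9.32
tcp_pos: [602.6, 87.0, 24.6]
tool_rot: [-0.004, 1.0, -0.026, 0.005]
contact_force: [-1.6, 6.8, 3.7]
finger_gap: 0.6
clock: 9.57
tcp_pos: [602.6, 87.4, 24.7]
tool_rot: [-0.006, 1.0, -0.026, 0.005]
contact_force: [-1.0, 1.8, 3.9]
finger_gap: 0.3
t 9.57 tcp [602.6  87.4  24.7] press [  2.5 143.   24.7] F [-1.   1.8  3.9] gap 0.3
tool x [ 0.999 -0.053  0.01 ] y [-0.053 -0.999 -0.012] z [ 0.011  0.011 -1.   ] joints [-0.05  0.51  1.6   0.01  1.02  1.57]
top []
side [([306.1, 207.5], 55, [301, 205, 11, 6])]
spec press -0.2 0.2
```

```bash
python3 -m pendant '[[[0,4,0],[0,0,0],0],[[0,4,0],[0,0,0],0]]';python3 st.py; python3 -m pendant '[[[0,-8,0],[0,0,0],0],[[0,-6,0],[0,0,0],0],[[0,-6,-20],[0,0,0],0],[[0,0,-50],[0,0,0],0.5],[[-40,0,-40],[0,0,0],1],[[-50,0,-30],[0,0,0],1],[[-50,0,-30],[0,0,0],1],[[-50,0,-30],[0,0,0],1],[[-50,0,-30],[0,0,0],1],[[-50,0,-30],[0,0,0],1],[[0,0,0],[0,0,0],1]]';python3 st.py; python3 look.py pics/s3.png
```

```text
clock: 9.93
tcp_pos: [602.5, 86.7, 24.9]
tool_rot: [-0.011, 1.0, -0.027, 0.006]
contact_force: [0.3, 19.7, 3.7]
finger_gap: 0.4
t 9.93 tcp [602.5  86.7  24.9] press [  2.5 142.3  24.9] F [ 0.3 19.7  3.7] gap 0.4
tool x [ 0.998 -0.055  0.011] y [-0.054 -0.998 -0.023] z [ 0.012  0.022 -1.   ] joints [-0.06  0.51  1.61  0.03  1.02  1.56]
clock: 11.3
tcp_pos: [304.0, 111.8, 287.0]
tool_rot: [-0.005, 1.0, -0.029, 0.005]
contact_force: [0.8, -0.7, -0.1]
finger_gap: 76.0
t 11.3 tcp [304.  111.8 287. ] press [-297.   152.3  287. ] F [ 0.8 -0.7 -0.1] gap 76.0
tool x [ 0.998 -0.058  0.01 ] y [-0.058 -0.998 -0.01 ] z [ 0.011  0.009 -1.   ] joints [-0.01 -0.24  1.81  0.01  1.56  1.62]
top []
side [([306.1, 207.5], 55, [301, 205, 11, 6])]
spec press -0.2 0.2
```

```bash
python3 -m pendant '[[[0,38,-28],[-0.5,-0.6,0.2],1],[[0,38,-28],[0,0,0],1],[[0,38,-28],[0,0,0],1],[[0,38,-28],[0,0,0],1],[[50,0,0],[0,0,0],1],[[50,0,0],[0,0,0],1],[[50,0,0],[0,0,0],1],[[50,0,0],[0,0,0],1],[[46,0,0],[0,0,0],1],[[0,0,0],[0,0,0],1]]';python3 st.py
```

```text
clock: 12.65
tcp_pos: [559.3, -76.1, 374.5]
tool_rot: [-0.001, 0.999, -0.039, -0.017]
contact_force: [0.4, -1.0, -1.5]
finger_gap: 92.9
t 12.65 tcp [559.3 -76.1 374.5] press [-32.5 -22.5 374.5] F [ 0.4 -1.  -1.5] gap 92.9
tool x [ 0.996 -0.078 -0.034] y [-0.078 -0.997 -0.001] z [-0.034  0.003 -0.999] joints [-0.33  0.26  1.1  -0.01  1.81  1.32]
```

```bash
python3 -m pendant '[[[-15,-22,0],[0,1.9,-1.6],1],[[0,0,0],[0,0,0],1]]';python3 st.py; python3 - <<'E'
from workcell import r
from st import *
T=r.read_camera("top");S=r.read_camera("side")
print(blobs(T,(0,170,60),(8,255,255),(180,110,345,235)),blobs(S,(0,170,60),(8,255,255),(210,60,400,310)))
a=cv2.resize(S["image"][20:220,220:420],None,fx=2,fy=2);b=cv2.resize(T["image"][100:240,230:430],None,fx=2,fy=2)
o=np.zeros((400,800,3),np.uint8);o[:,:400]=a;o[:280,400:]=b;cv2.imwrite("pics/g1.png",o)
E
```

```text
clock: 12.9
tcp_pos: [546.5, -54.2, 370.3]
tool_rot: [-0.001, 1.0, -0.026, -0.004]
contact_force: [-0.5, 0.5, -0.2]
finger_gap: 92.6
t 12.9 tcp [546.5 -54.2 370.3] press [-46.4  -1.2 370.3] F [-0.5  0.5 -0.2] gap 92.6
tool x [ 0.999 -0.052 -0.008] y [-0.052 -0.999 -0.002] z [-0.008  0.003 -1.   ] joints [-0.3   0.21  1.18  0.    1.76  1.32]
[] []
```

View pics/g1.png

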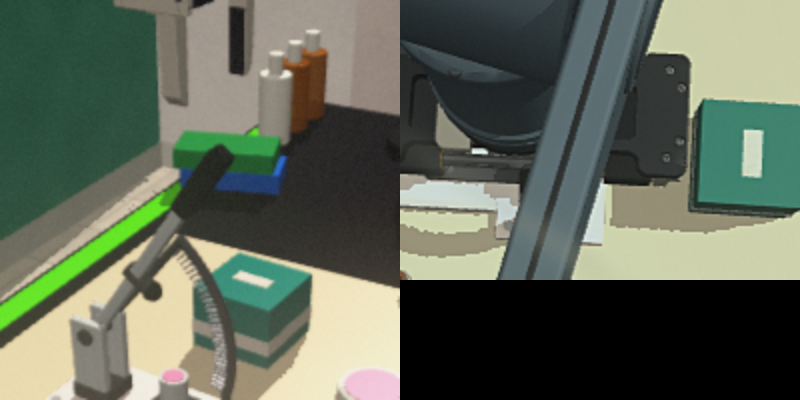

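```bash
python3 -m pendant '[[[-1,-1,40],[0,0.4,0],1],[[0,0,35],[0,0,0],1],[[0,0,18],[0,0,0],1],[[0,0,0],[0,0,0],1]]' 15;python3 st.py; python3 - <<'E'
from workcell import r
from st import *
S=r.read_camera("side");s=r.sense();p=s["tcp_pos"]
cv2.imwrite("pics/g2.png",cv2.resize(S["image"][30:180,240:390],None,fx=4,fy=4,interpolation=cv2.INTER_CUBIC))
for q in(p,p+46*Y,p-46*Y): u,v=proj(S,q);print(((u-240)*4).round(),((v-30)*4).round())
E
```

```text
clock: 13.5
tcp_pos: [546.5, -57.9, 274.7]
tool_rot: [0.0, 1.0, -0.029, -0.0]
contact_force: [-0.5, -0.2, -0.3]
finger_gap: 93.0
t 13.5 tcp [546.5 -57.9 274.7] press [-46.2  -5.  274.7] F [-0.5 -0.2 -0.3] gap 93.0
tool x [ 0.998 -0.057 -0.   ] y [-0.057 -0.998  0.001] z [-0.    -0.001 -1.   ] joints [-0.31  0.22  1.39 -0.    1.53  1.32]
339.0 379.0
286.0 415.0
388.0 345.0
```

View pics/g2.png

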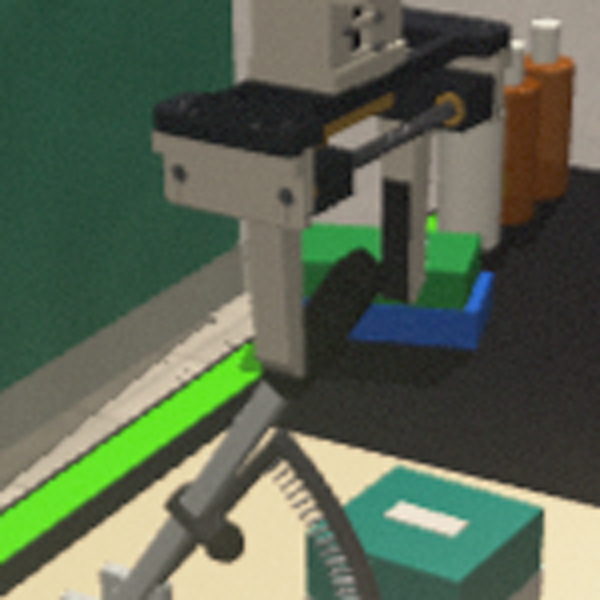

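```bash
python3 - <<'E'
from st import *
S=dict(np.load("pics/side1.npz"));Z=np.array([0,0,1.])
for th in(.9,.95,1.0):
    for d in(0,150,205,255,290):
        u,v=proj(S,O+X*(100-d*np.cos(th))+Z*(100+d*np.sin(th)));print(th,d,((u-240)*4).round(),((v-30)*4).round())
print((S["world_to_cam"][:3,:3].T@-S["world_to_cam"][:3,3]).round())
E
```

```text
0.9 0 114.0 612.0
0.9 150 246.0 465.0
0.9 205 302.0 403.0
0.9 255 356.0 342.0
0.9 290 397.0 296.0
0.95 0 114.0 612.0
0.95 150 236.0 454.0
0.95 205 287.0 388.0
0.95 255 338.0 322.0
0.95 290 376.0 273.0
1.0 0 114.0 612.0
1.0 150 225.0 444.0
1.0 205 272.0 373.0
1.0 255 319.0 303.0
1.0 290 353.0 251.0
[132. 689. 674.]
```

```bash
python3 -m pendant '[[[3,-5,7],[0,0,-0.3],1],[[0,0,0],[0,0,0],1]]' 15;python3 st.py; python3 -m pendant '[[[0,0,0],[0,0,0],0.4],[[0,0,0],[0,0,0],0.4],[[0,0,0],[0,0,0],0.4],[[0,0,0],[0,0,0],0.4]]' 15; python3 st.py
```

```text
clock: 13.8
tcp_pos: [551.7, -53.8, 270.2]
tool_rot: [0.001, 1.0, -0.026, 0.002]
contact_force: [0.2, -0.5, -0.0]
finger_gap: 93.1
t 13.8 tcp [551.7 -53.8 270.2] press [-41.2  -0.6 270.2] F [ 0.2 -0.5 -0. ] gap 93.1
tool x [ 0.999 -0.053  0.005] y [-0.053 -0.999  0.002] z [ 0.005 -0.003 -1.   ] joints [-0.3   0.22  1.39 -0.    1.52  1.33]
clock: 14.3
tcp_pos: [552.4, -53.8, 271.7]
tool_rot: [0.002, 1.0, -0.026, 0.004]
contact_force: [0.3, 0.1, -0.1]
finger_gap: 57.3
t 14.3 tcp [552.4 -53.8 271.7] press [-40.5  -0.6 271.7] F [ 0.3  0.1 -0.1] gap 57.3
tool x [ 0.999 -0.052  0.007] y [-0.052 -0.999  0.003] z [ 0.007 -0.003 -1.   ] joints [-0.3   0.22  1.39 -0.    1.52  1.33]
```

```bash
python3 -m pendant '[[[-2,0,0],[0,0,0],0.2],[[0,0,0],[0,0,0],0.2],[[0,0,0],[0,0,0],0.2],[[0,0,0],[0,0,0],0.2],[[0,0,0],[0,0,0],0.2]]' 15; python3 st.py
```

```text
clock: 14.92
tcp_pos: [550.1, -52.8, 271.6]
tool_rot: [0.001, 1.0, -0.026, 0.004]
contact_force: [1.1, -2.6, -0.6]
finger_gap: 23.6
t 14.93 tcp [550.1 -52.8 271.6] press [-42.8   0.3 271.6] F [ 1.1 -2.6 -0.6] gap 23.6
tool x [ 0.999 -0.052  0.007] y [-0.052 -0.999  0.001] z [ 0.007 -0.002 -1.   ] joints [-0.3   0.22  1.4   0.    1.52  1.32]
```

```bash
python3 -m pendant '[[[-7,0,5],[0,0,0],0],[[-7,0,5],[0,0,0],0],[[-9.5,0,8.5],[0,0,0],0],[[-9.5,0,8.5],[0,0,0],0],[[-8.7,0,9.3],[0,0,0],0],[[-8.7,0,9.3],[0,0,0],0]]' 15; python3 st.py
```

```text
clock: 15.68
tcp_pos: [498.6, -50.2, 225.8]
tool_rot: [0.001, 1.0, -0.026, 0.007]
contact_force: [2.3, -0.6, -0.7]
finger_gap: 24.1
t 15.68 tcp [498.6 -50.2 225.8] press [-94.4   0.4 225.8] F [ 2.3 -0.6 -0.7] gap 24.1
tool x [ 0.999 -0.052  0.014] y [-0.052 -0.999  0.002] z [ 0.014 -0.003 -1.   ] joints [-0.32  0.14  1.6   0.    1.38  1.3 ]
```

```bash
python3 -m pendant '[[[-8,0,10],[0,-0.8,0],0],[[-7.5,0,10.3],[0,0,0],0],[[-7,0,10.7],[0,0,0],0],[[-6.3,0,11],[0,0,0],0],[[-5.8,0,11.4],[0,0,0],0],[[-5.3,0,11.6],[0,0,0],0],[[-4.6,0,11.9],[0,0,0],0],[[-4.1,0,12],[0,0,0],0]]' 15; python3 st.py; python3 - <<'E'
from workcell import r
import cv2
d=r.read_camera("side")["image"]
cv2.imwrite("pics/d1.png",cv2.resize(d[90:270,210:410],None,fx=3,fy=3,interpolation=cv2.INTER_CUBIC))
E
```

```text
clock: 16.68
tcp_pos: [445.3, -47.3, 130.6]
tool_rot: [0.001, 1.0, -0.026, -0.001]
contact_force: [0.5, 0.4, 1.3]
finger_gap: 24.1
t 16.68 tcp [445.3 -47.3 130.6] press [-147.7    0.5  130.6] F [0.5 0.4 1.3] gap 24.1
tool x [ 0.999 -0.052 -0.002] y [-0.052 -0.999  0.002] z [-0.002 -0.002 -1.   ] joints [-0.35  0.13  1.86 -0.    1.15  1.27]
```

View pics/d1.png

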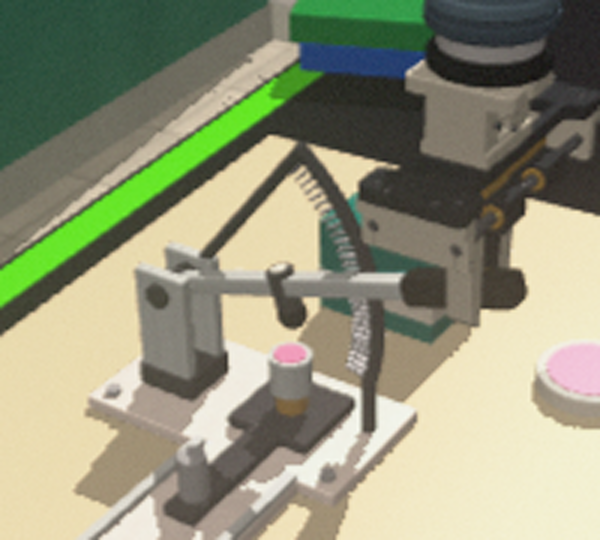

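```bash
python3 - <<'E'
from st import *
S=dict(np.load("pics/side1.npz"));Z=np.array([0,0,1.])
f=lambda P:[((a-b)*3).round(1) for a,b in zip(proj(S,P),(210,90))]
for th in(.23,.25,.27,.29):
    L=lambda d,up=0:O+X*(100-d*np.cos(th)+up*np.sin(th))+Z*(100+d*np.sin(th)+up*np.cos(th))
    print(th,"205",f(L(205)),"end",f(L(290)),"150",f(L(150)),"foot",f(L(100,-35)))
print("piv",f(O+X*100+Z*100),"spec70",f(O+Z*69.8),"knob",f(O+120*Y+Z*58))
E
```

```text
0.23 205 [np.float64(409.6), np.float64(301.9)] end [np.float64(523.6), np.float64(313.0)] 150 [np.float64(341.6), np.float64(295.3)] foot [np.float64(293.8), np.float64(332.9)]
0.25 205 [np.float64(408.4), np.float64(296.4)] end [np.float64(522.2), np.float64(304.9)] 150 [np.float64(340.7), np.float64(291.4)] foot [np.float64(293.9), np.float64(330.5)]
0.27 205 [np.float64(407.2), np.float64(291.0)] end [np.float64(520.7), np.float64(296.7)] 150 [np.float64(339.7), np.float64(287.5)] foot [np.float64(294.1), np.float64(328.1)]
0.29 205 [np.float64(405.8), np.float64(285.5)] end [np.float64(518.9), np.float64(288.6)] 150 [np.float64(338.6), np.float64(283.6)] foot [np.float64(294.1), np.float64(325.7)]
piv [np.float64(175.7), np.float64(279.2)] spec70 [np.float64(288.2), np.float64(352.3)] knob [np.float64(189.8), np.float64(453.1)]
```

```bash
python3 -m pendant '[[[-2.5,0,10],[0,0,0],0],[[-2.5,0,10],[0,0,0],0],[[-1.6,0,10],[0,0,0],0],[[-1.3,0,10],[0,0,0],0],[[-1,0,8],[0,0,0],0],[[-0.4,0,7],[0,0,0],0],[[0,0,0],[0,0,0],0]]' 15; python3 st.py; cat > g.py <<'E'
from st import *
for n,b in(("side",(280,160,330,195)),("top",(270,120,330,190))):
    d=r.read_camera(n);np.savez("pics/gg_%s.npz"%n,**d)
    print(n,"green",blobs(d,(40,90,40),(85,255,255),b),"red",blobs(d,(0,150,60),(8,255,255),b))
p=r.sense()["tcp_pos"];x=(p-O)@X
th=np.arctan2(p[2]+38.8-100,100-x);print("theta",th.round(3),"pad est",(69.8-(100+100*np.sin(th)-35*np.cos(th))).round(1))
E
python3 g.py
```

```text
clock: 17.6
tcp_pos: [434.3, -46.7, 69.8]
tool_rot: [0.001, 1.0, -0.026, -0.002]
contact_force: [0.3, 0.9, -0.7]
finger_gap: 23.7
t 17.6 tcp [434.3 -46.7  69.8] press [-158.8    0.5   69.8] F [ 0.3  0.9 -0.7] gap 23.7
tool x [ 0.999 -0.052 -0.005] y [-0.052 -0.999  0.001] z [-0.005 -0.001 -1.   ] joints [-0.36  0.19  1.96 -0.    0.99  1.26]
side green [([328.5, 161.4], 8, [327, 160, 3, 5]), ([318.0, 170.2], 8, [317, 169, 3, 4]), ([319.9, 176.0], 8, [318, 174, 4, 4])] red []
top green [] red []
theta 0.035 pad est 1.3
```

```bash
sed -i 's/(280,160,330,195)/(294,160,314,195)/' g.py; python3 -m pendant '[[[0,0,4],[0,0,0],0],[[0,0,4],[0,0,0],0],[[0,0,3],[0,0,0],0],[[0,0,0],[0,0,0],0]]' 15; python3 st.py;python3 g.py
```

```text
clock: 18.2
tcp_pos: [433.9, -46.7, 59.0]
tool_rot: [0.001, 1.0, -0.026, -0.002]
contact_force: [-1.4, -0.9, 1.3]
finger_gap: 23.7
t 18.2 tcp [433.9 -46.7  59. ] press [-159.1    0.5   59. ] F [-1.4 -0.9  1.3] gap 23.7
tool x [ 0.999 -0.052 -0.005] y [-0.052 -0.999  0.001] z [-0.005 -0.001 -1.   ] joints [-0.36  0.21  1.97 -0.    0.97  1.26]
side green [] red []
top green [] red []
theta -0.008 pad est 5.6
```

```bash
cat > col.py <<'E'
from h import *
import sys
S=dict(np.load("pics/gg_side.npz"))
h=cv2.cvtColor(S["image"],cv2.COLOR_BGR2HSV)
for v in range(168,192): print(v," ".join("%3d/%3d/%3d"%tuple(h[v,u]) for u in range(298,310)))
E
python3 col.py
```

```text
168  23/ 62/234  22/ 61/235  22/ 61/234  22/ 61/235  23/ 62/234  22/ 63/235  22/ 61/235  22/ 61/235  23/ 61/233  22/ 60/235  22/ 61/233  22/ 63/233
169  22/ 62/234  23/ 59/234  23/ 60/234  22/ 63/234  22/ 63/236  22/ 60/234  22/ 62/235  23/ 62/235  22/ 61/234  23/ 63/235  22/ 63/233  23/ 61/234
170  22/ 61/233  22/ 60/233  22/ 61/233  22/ 62/236  23/ 63/235  22/ 60/235  22/ 61/234  23/ 62/235  22/ 64/235  22/ 61/236  23/ 63/235  23/ 61/234
171  22/ 60/234  22/ 61/235  22/ 62/235  22/ 62/236  23/ 62/234  22/ 61/234  22/ 60/235  22/ 62/236  23/ 63/235  22/ 60/235  22/ 64/235  22/ 63/236
172  23/ 63/232  22/ 60/235  22/ 62/235  22/ 62/236  22/ 60/234  23/ 62/234  23/ 62/234  22/ 58/236  23/ 61/234  22/ 62/235  22/ 61/234  23/ 62/234
173  22/ 60/235  22/ 61/235  22/ 61/234  22/ 63/235  22/ 61/234  22/ 62/234  23/ 60/234  22/ 61/234  23/ 63/235  22/ 63/235  23/ 62/233  22/ 62/235
174  23/ 62/234  22/ 59/236  23/ 60/235  22/ 61/236  22/ 62/234  22/ 62/235  22/ 61/234  22/ 64/234  23/ 63/235  23/ 64/234  22/ 60/235  22/ 60/235
175  23/ 62/234  23/ 61/234  22/ 59/235  22/ 62/234  22/ 61/233 
[... 1751 characters left out ...]
  22/ 62/236  22/ 64/236  23/ 62/235  22/ 58/236  23/ 62/234  22/ 59/236  22/ 59/236  22/ 62/236  22/ 61/236
188  22/ 46/232  23/ 58/234  22/ 62/235  22/ 61/234  22/ 59/236  23/ 46/236  23/ 33/237  25/ 24/238  24/ 21/239  24/ 30/238  23/ 44/236  23/ 57/236
189  23/ 23/225  23/ 25/228  22/ 30/230  22/ 46/233  20/ 60/208  24/ 29/230  26/ 17/239  26/ 16/240  26/ 15/240  26/ 18/240  25/ 20/240  22/ 47/226
190  24/ 17/220  23/ 14/224  24/ 17/223  19/ 25/211  20/ 35/151  23/ 30/193  28/ 19/232  26/ 16/239  26/ 16/240  26/ 15/239  26/ 26/222  22/ 37/159
191  21/ 15/219  25/ 14/221  25/ 14/220  21/ 20/169  16/ 25/112  25/ 32/135  26/ 30/172  22/ 29/194  23/ 30/198  22/ 30/184  27/ 33/145  25/ 28/108
```

```bash
sed -i 's/(294,160,314,195)/(294,175,314,215)/' g.py; sed -i 's/range(168,192)/range(187,200)/;s/range(298,310)/range(302,311)/' col.py; python3 -m pendant '[[[0,0,3],[0,0,0],0],[[0,0,3],[0,0,0],0],[[0,0,0],[0,0,0],0]]' 15; python3 st.py;python3 g.py; python3 col.py
```

```text
clock: 18.68
tcp_pos: [434.0, -46.7, 53.0]
tool_rot: [0.001, 1.0, -0.026, -0.002]
contact_force: [-1.5, 0.1, 3.3]
finger_gap: 24.0
t 18.68 tcp [434.  -46.7  53. ] press [-159.1    0.5   53. ] F [-1.5  0.1  3.3] gap 24.0
tool x [ 0.999 -0.052 -0.005] y [-0.052 -0.999  0.002] z [-0.005 -0.001 -1.   ] joints [-0.36  0.21  1.98 -0.    0.95  1.26]
side green [] red []
top green [] red []
theta -0.031 pad est 7.9
187  22/ 61/234  22/ 61/236  23/ 60/235  22/ 60/235  23/ 62/234  21/ 61/236  22/ 62/236  23/ 62/236  23/ 59/236
188  23/ 60/235  23/ 53/235  23/ 44/236  25/ 25/238  26/ 21/240  25/ 26/238  23/ 42/238  22/ 56/237  22/ 62/235
189  22/ 61/235  23/ 29/239  26/ 18/240  28/ 16/239  28/ 15/240  28/ 16/240  25/ 18/240  23/ 44/238  22/ 61/236
190  20/ 53/206  23/ 38/208  28/ 16/234  32/ 14/240  28/ 16/241  30/ 14/239  29/ 25/221  20/ 50/208  22/ 60/231
191  19/ 35/153  33/ 39/131  27/ 30/181  26/ 28/197  26/ 28/198  23/ 31/183  28/ 31/150  30/ 40/128  21/ 59/177
192  18/ 21/121  48/ 57/ 98  47/ 57/120  44/ 45/135  43/ 45/131  43/ 48/123  48/ 62/103  36/ 40/ 96  20/ 47/126
193  24/ 25/104  32/ 39/ 84  44/ 52/ 84  51/ 71/ 94  53/ 66/ 97  49/ 60/ 93  37/ 36/ 91  20/ 34/ 89  17/ 35/101
194  21/ 29/ 88  16/ 45/ 74  27/ 37/ 76  33/ 33/ 77  39/ 46/ 78  30/ 39/ 84  20/ 37/ 82  20/ 31/ 73  18/ 22/118
195  30/ 26/ 87  23/ 32/ 72  22/ 36/ 78  16/ 37/ 76  18/ 38/ 80  20/ 41/ 74  16/ 38/ 74  21/ 22/114  18/ 17/191
196  21/ 27/ 94  16/ 44/ 75  19/ 38/ 73  20/ 31/ 73  17/ 47/ 76  21/ 27/ 95  22/ 23/121  27/ 20/138  24/ 18/204
197  19/ 30/ 95  27/ 39/ 72  16/ 38/ 73  25/ 38/ 74  23/ 31/ 99  19/ 28/128  22/ 19/147  16/ 17/168  19/ 20/208
198  19/ 30/ 92  18/ 44/ 75  20/ 44/ 69  18/ 39/ 78  25/ 27/104  27/ 20/127  20/ 23/135  23/ 22/141  19/ 18/157
199  17/ 35/103  23/ 32/ 72  23/ 31/ 73  22/ 37/ 76  19/ 27/103  19/ 23/124  24/ 20/128  25/ 22/128  19/ 22/130
```

```bash
python3 -m pendant '[[[0,0,3],[0,0,0],0],[[0,0,2],[0,0,0],0],[[0,0,0],[0,0,0],0]]' 15; python3 st.py;python3 g.py; python3 col.py | sed -n 4,9p
```

```text
clock: 19.15
tcp_pos: [434.1, -46.7, 48.0]
tool_rot: [0.001, 1.0, -0.026, -0.002]
contact_force: [-1.9, 1.7, 4.6]
finger_gap: 24.1
t 19.15 tcp [434.1 -46.7  48. ] press [-159.     0.5   48. ] F [-1.9  1.7  4.6] gap 24.1
tool x [ 0.999 -0.052 -0.004] y [-0.052 -0.999  0.002] z [-0.004 -0.001 -1.   ] joints [-0.36  0.22  1.99 -0.    0.94  1.26]
side green [([305.0, 193.0], 1, [305, 193, 1, 1])] red []
top green [] red []
theta -0.05 pad est 9.8
190  23/ 59/235  23/ 39/230  28/ 16/237  30/ 13/240  32/ 14/241  32/ 14/240  32/ 16/233  23/ 46/223  23/ 58/233
191  21/ 40/206  23/ 42/162  30/ 28/181  26/ 26/197  29/ 27/210  27/ 28/203  25/ 28/172  21/ 51/161  21/ 67/224
192  19/ 23/152  42/ 43/102  47/ 49/119  43/ 50/132  44/ 43/141  44/ 43/130  47/ 49/109  39/ 47/104  21/ 60/175
193  19/ 24/116  46/ 43/ 88  56/ 87/ 97  54/ 90/102  53/ 88/102  53/ 85/ 99  55/ 85/ 93  38/ 35/ 88  21/ 39/105
194  26/ 18/102  30/ 36/ 77  45/ 54/ 85  53/ 66/ 89  49/ 81/ 85  50/ 74/ 86  38/ 42/ 90  20/ 25/ 91  23/ 30/ 77
195  20/ 30/102  23/ 41/ 75  33/ 34/ 76  38/ 40/ 76  23/ 31/ 74  33/ 41/ 75  23/ 29/ 78  16/ 37/ 76  23/ 26/118
```

```bash
python3 -m pendant '[[[0,0,0],[0,0,0],0.45],[[0,0,0],[0,0,0],0.5],[[0,0,0],[0,0,0],0.5],[[0,0,0],[0,0,0],0.6],[[0,0,0],[0,0,0],0.6],[[0,0,0],[0,0,0],0.6]]' 15; python3 st.py;python3 g.py; python3 col.py | sed -n 4,9p
```

```text
clock: 20.0
tcp_pos: [434.9, -47.8, 47.8]
tool_rot: [0.002, 1.0, -0.026, -0.002]
contact_force: [0.1, -1.0, 0.7]
finger_gap: 55.8
t 20.0 tcp [434.9 -47.8  47.8] press [-158.2   -0.5   47.8] F [ 0.1 -1.   0.7] gap 55.8
tool x [ 0.999 -0.051 -0.003] y [-0.051 -0.999  0.003] z [-0.003 -0.003 -1.   ] joints [-0.36  0.22  1.99 -0.    0.93  1.26]
side green [] red []
top green [] red []
theta -0.052 pad est 9.9
190  18/ 40/180  23/ 33/200  26/ 18/235  28/ 15/240  28/ 16/240  26/ 17/240  28/ 28/221  25/ 40/158  19/ 61/171
191  22/ 24/115  30/ 26/135  24/ 29/183  24/ 31/200  23/ 31/198  24/ 28/183  34/ 30/143  30/ 29/104  19/ 56/145
192  22/ 28/100  36/ 43/ 89  41/ 44/116  42/ 43/132  43/ 44/134  34/ 38/113  36/ 37/ 96  30/ 30/ 86  17/ 51/116
193  18/ 43/ 89  17/ 30/ 76  27/ 32/ 79  39/ 39/ 85  35/ 39/ 86  22/ 33/ 86  24/ 30/ 85  24/ 32/ 79  21/ 38/ 94
194  20/ 33/ 93  18/ 43/ 78  19/ 37/ 75  21/ 42/ 79  25/ 38/ 73  20/ 40/ 76  20/ 30/ 76  22/ 40/ 70  25/ 18/174
195  19/ 32/ 89  23/ 41/ 75  18/ 42/ 73  19/ 48/ 75  21/ 35/ 73  20/ 26/ 89  24/ 23/112  23/ 18/126  25/ 14/200
```

```bash
python3 -m pendant '[[[0,0,0],[0,0,0],1],[[0,0,0],[0,0,0],1],[[0,0,-30],[0,0,0],1],[[0,0,-50],[0,0,0],1],[[0,0,-50],[0,0,0],1],[[-30,0,-40],[0,0,0],1],[[-40,20,0],[0,0,0],1],[[-30,40,0],[0,0,0],1],[[-20,50,0],[0,0,0],1],[[-20,50,0],[0,0,0],1],[[-20,50,0],[0,0,0],1],[[-20,50,0],[0,0,0],1],[[-10,50,0],[0,0,0],1],[[0,50,0],[0,0,0],1],[[0,0,0],[0,0,0],1]]' 15; python3 st.py;python3 g.py; python3 - <<'E'
from st import *
T=dict(np.load("pics/gg_top.npz"));S=dict(np.load("pics/gg_side.npz"))
print(blobs(T,(0,170,60),(8,255,255),(270,160,345,320)))
print(blobs(S,(150,50,90),(178,255,255),(210,85,370,310)))
o=np.zeros((600,800,3),np.uint8)
o[:,:400]=cv2.resize(T["image"][150:300,265:365],(400,600),interpolation=cv2.INTER_CUBIC)
o[:,400:]=cv2.resize(S["image"][150:270,270:350],(400,600),interpolation=cv2.INTER_CUBIC)
cv2.imwrite("pics/f1.png",o)
E
```

```text
clock: 21.98
tcp_pos: [221.0, -407.9, 227.8]
tool_rot: [0.005, 1.0, -0.025, 0.001]
contact_force: [0.7, 0.7, 0.3]
finger_gap: 93.2
t 21.98 tcp [ 221.  -407.9  227.8] press [-353.6 -371.   227.8] F [0.7 0.7 0.3] gap 93.2
tool x [ 0.999 -0.049  0.002] y [-0.049 -0.999  0.009] z [ 0.001 -0.009 -1.   ] joints [-1.31  0.07  1.68 -0.    1.38  0.31]
side green [] red []
top green [] red []
theta 0.352 pad est -31.9
[([308.2, 256.3], 29, [307, 251, 3, 12])]
[([306.0, 208.6], 29, [301, 206, 11, 5])]
```

View pics/f1.png

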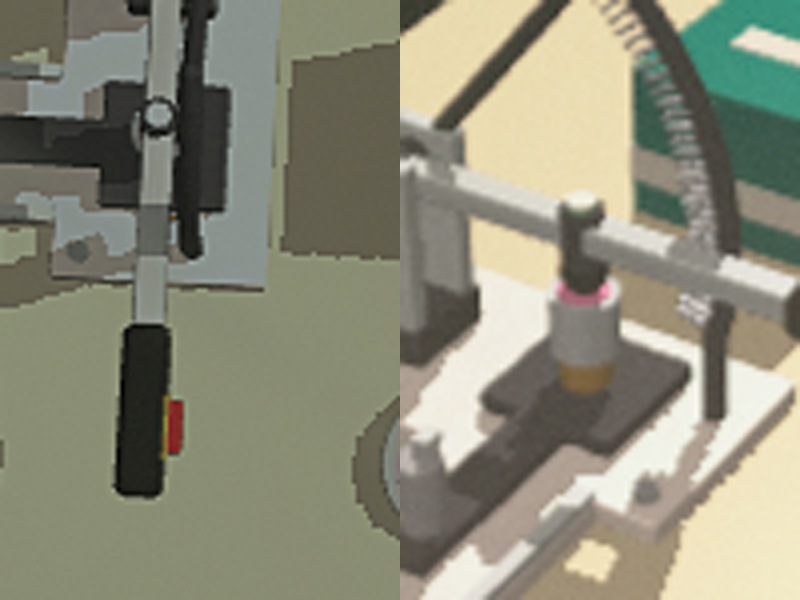

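```bash
python3 - <<'E'
from st import *
T=dict(np.load("pics/gg_top.npz"));S=dict(np.load("pics/gg_side.npz"));Z=np.array([0,0,1.])
h=cv2.cvtColor(T["image"],cv2.COLOR_BGR2HSV)
for v in(252,254,256,258,260): print(v," ".join("%3d/%3d/%3d"%tuple(h[v,u]) for u in range(296,316)))
for y in(12,0,-12,-14,-16,-20): print(y,proj(T,O+X*(-155)+Y*y+Z*100).round(1), proj(T,O+X*(-155)+Y*y+Z*94).round(1))
h=cv2.cvtColor(S["image"],cv2.COLOR_BGR2HSV)
for v in range(186,198): print(v," ".join("%3d/%3d/%3d"%tuple(h[v,u]) for u in range(302,311)))
for th in(.02,0,-.02,-.04): print(th,[proj(S,O+X*(100-d*np.cos(th))+Z*(100+d*np.sin(th))).round(1).tolist() for d in(205,290)])
E
```

```text
252  35/ 49/ 31  30/ 38/ 34  35/ 45/ 34  30/ 42/ 36  35/ 41/ 37  39/ 48/ 37  38/ 28/ 36  40/ 42/ 36  45/ 34/ 30  34/ 89/ 46  25/153/117   4/178/136   1/181/131   1/189/131   4/159/130  46/ 46/155  37/ 48/144  35/ 45/141  35/ 45/141  36/ 46/143
254  30/ 44/ 29  35/ 42/ 36  40/ 41/ 37  40/ 42/ 36  42/ 38/ 34  30/ 36/ 35  48/ 34/ 37  30/ 35/ 36  68/ 32/ 32  29/107/ 55  26/158/152 179/188/133   1/180/132   1/188/129   4/154/111  47/ 46/155  37/ 46/144  33/ 47/141  35/ 47/142  35/ 47/140
256  36/ 39/ 33  36/ 34/ 37  40/ 40/ 38  39/ 47/ 38  35/ 42/ 36  34/ 50/ 36  30/ 35/ 36  42/ 34/ 37 105/ 16/ 31  30/101/ 53  26/155/150 179/187/132   2/182/132   2/186/130   7/132/116  46/ 48/154  37/ 48/144  35/ 47/141  34/ 45/141  36/ 47/142
258  40/ 44/ 35  30/ 39/ 33  30/ 34/ 38  42/ 39/ 33  36/ 35/ 36  35/ 42/ 36  36/ 34/ 38  45/ 44/ 35  36/ 38/ 34  29/118/ 65  26/156/134 179/187/131   1/178/133   2/188/129   8/122/107  44/ 44/155  36/ 46/144  34/ 46/140  35/ 47/141  35/ 47/141
260  35/ 45/ 34  36/ 36/ 35  36/ 38/ 34  36/ 35/ 36  39/ 46/ 39  35/ 42/ 36  40/ 46/ 33  36/ 36/ 35  50/ 23/ 34  24/131/ 68 
[... 1103 characters left out ...]
0/ 89  27/ 33/ 77  35/ 34/ 82  40/ 35/ 88  41/ 44/ 92  30/ 36/ 86  21/ 30/ 86  20/ 37/ 83  18/ 35/ 95
194  19/ 30/ 94  21/ 34/ 75  19/ 46/ 78  19/ 36/ 78  18/ 34/ 75  23/ 43/ 77  25/ 41/ 75  21/ 44/ 75  21/ 20/175
195  18/ 33/ 92  18/ 33/ 77  15/ 41/ 75  22/ 36/ 78  19/ 36/ 78  18/ 33/ 92  21/ 22/115  18/ 20/126  24/ 19/199
196  22/ 30/ 93  24/ 47/ 76  20/ 31/ 73  16/ 37/ 76  25/ 28/101  23/ 15/135  19/ 23/156  25/ 17/181  19/ 17/216
197  21/ 37/ 96  18/ 45/ 74  14/ 44/ 75  17/ 31/ 75  25/ 26/107  23/ 17/133  25/ 20/140  25/ 21/149  21/ 19/172
0.02 [[348.4, 208.9], [386.1, 221.1]]
0 [[348.3, 210.6], [385.9, 223.5]]
-0.02 [[348.3, 212.2], [385.7, 225.9]]
-0.04 [[348.2, 213.8], [385.4, 228.2]]
```

```bash
python3 -c "
from workcell import r
print(r.job_done())"
```

```text
the job is handed in; nothing more can be done
None
```

I pushed the carriage home, lowered the lever with its button squeezed in, and let go so the ratchet locked it. I handed the job in at about 22 s, and no verdict was reported.

**What the last checks showed**
- **Carriage:** it is against its stop. The push force rose to about 20 N with no further travel, and the specimen measured 0.2 mm from home. In the last picture the foot hides part of the specimen, so I did not re-measure it then.
- **Button:** in the top view it stands about 8 mm proud, which is fully out.
- **Lever:** it stayed still between two pictures taken 2 s apart. It sits near level, well below 0.3 rad.
- **Foot:** I estimate it is pushed in about 5 to 6.7 mm. Before release it read about 10 mm from both position and force, and it sprang back 3 to 4 mm into the tooth gap. The side view shows a thin strip of green and no red. The strip is only about 1 to 2 pixels high, so this is the least certain check.
- **Bystanders:** the arm did not come near the jar, dish or wipes box, and I saw no sign they moved. I did not re-measure their positions at the end.
- **Robot:** it is parked well clear and touches nothing.

**What failed or disagreed**
- **First carriage push:** it missed, passing over the knob without moving it. I lowered the tool and pushed again.
- **Fingertip height:** in the side view the tips look 17 to 28 mm higher than the reported position. I did not find out why, and allowed for it when gripping the lever.

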